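# Clip onto the spring slide and hold it at the index

### The job

Take the yellow spring clip by its ribbed handles, squeeze it open, clip its jaws round the steel pin of the spring-return pull slide so that it lies flat on the blue tongue, and let go of the handles while the slide is still home. Then take hold of the clip (not the slide itself), pull the slide out until its black pointer stands level with the red index, and finish while still holding it there, exactly on the mark. Leave the red index where it is set and do not disturb the amber tape, tally counter, loupe or gauge block.

Things in the scene. Friction and masses are not known exactly. Their poses are not given: they have to be found in the camera images.
- clip: Yellow spring clip like a big clothes-peg, lying flat, 96 mm long, 24 mm high, 95 g; origin on its hinge axis at the underside, z up, +x along its middle line to the jaws, ribbed handles to -x. The body is the right (-y) half. Handles 4 to 50 mm behind the hinge; at rest each flares 0.28 rad, 43 mm over the outsides 32 mm behind the hinge, 52 mm at the ends. Jaws 4 to 46 mm ahead of it
- clip_jaw (a joint): angle between the clip's halves, rad: 0 shut, about 0.08 round the pin, 0.56 fully open; a spring shuts it. Squeezing the handles (10 N each, 32 mm behind the hinge) turns each half by 0.28 until the handles are parallel, 26 mm over the outsides, at a stop; the jaws then gape 18 to 24 mm at the notch. Pinching the jaws' outsides (flat, 22 mm wide shut) only tightens them
- jaw_right (a point): bottom of the pin notch in the right jaw, 36 mm ahead of the hinge, at mid height (12 mm above the clip's underside); the notch is 11 mm long and runs the whole height. (The clip balances about 12 mm behind its hinge.)
- jaw_left (a point): the same point of the left jaw; the middle between jaw_right and jaw_left is the centre of the mouth, where the pin belongs, both shut and open
- puller: pull-slide fixture fixed on the bench, grey base 270x104x8 mm, origin under the middle of the base, z up; the slide is pulled out along its own -x (roughly to the robot). Only the pin is higher than the blue tongue's top (44 mm). Scale with ticks every 10 mm and the red index on its +y side, up to 38 mm high
- carriage (a joint): how far the slide is pulled out, m: 0 home (against its stop), 0.075 end of travel; a spring pulls it home with about 3 N at 0 and 9 N at 0.065
- pin (a point): on the axis of the slide's upright steel pin, 12 mm above the blue tongue's top (where the clip's mid height comes to lie). Pin 10 mm thick, 20 mm tall from the tongue's top at z 44 mm; at home 20 mm from the fixture's origin to +x. Tongue 16 mm wide, reaching 85 mm from the pin to the fixture's -x, underside at 35 mm; block below it 44x62 mm, top at 30 mm
- pointer (a point): tip of the slide's black pointer, beside the scale; moves with the slide
- index_mark (a point): mark of the red index on the scale; pointer and index are level when both have the same x in the fixture's frame (the axes of these points are the fixture's). It is set 30 to 65 mm out from the pointer's home; a stiff slider that must not be shifted
- amber_tape: amber tape roll, 66 mm across, 20 mm high, loose; origin under its middle
- tally: pale grey round tally counter, 50 mm across, 28 mm high, loose; origin under its middle
- loupe: black loupe, 39 mm across, 42 mm high, loose; origin under its middle
- gauge_block: light grey gauge block, 20x30x24 mm, loose; origin under its middle
Things that resemble listed ones, but are neither listed nor needed, are in the scene too. What is shaped like the clip but pink is not meant.

How it is judged:
By the outcome, as a careful person would: the job done as asked, in the order asked, and still so for the second after the job is handed in, while the arm keeps its last pose, push and grip.
It also fails if it takes over 48 s, if anything falls off the work surface, if the arm or the gripper's body presses on something with over 40 N, if the wrist force passes 120 N, or if a joint passes its speed limit or range.

### The arm

A 7-joint arm with a two-finger parallel gripper is mounted at the origin on the work surface; the furniture and walls round the work are solid. World frame = base frame: x ahead of the robot, y to its left, z up, the work surface at z = 0. Lengths are in m, angles in rad, forces in N, time in s.
With the tool pointing down it reaches from about 0.35 to 0.9 m from the base axis. Payload 8.1 kg.
Tool frame: the origin (TCP) lies between the finger pads; the fingertips stand 22 mm ahead of it and the grasp point (between the pads) lies 3 mm ahead of it (arm.tip_reach is the distance from the TCP to the fingertips, in m); z points along the fingers, y is the line along which they close (so a half turn about z gives the same grasp; the last joint's range is limited). The gripper opens to 92 mm and grips with 3 to 60 N. Pads are 19 mm wide; open, the fingers measure 130 mm over their backs; the gripper's body (75 mm by 190 mm) begins 47 mm behind the grasp point.
Start: joints at [1.166, 0.434, 0.025, 1.573, -0.012, 1.134, -0.075], TCP at [0.186, -0.597, 0.249] pointing down, gripper open.
Joint ranges: [-2.62, 2.62], [-0.44, 2.09], [-1.27, 1.32], [0.08, 2.57], [-1.32, 4.46], [0.12, 2], [-2.74, 2.74]. Speed limits (rad/s): [2.22, 2.22, 3.01, 3.01, 3.14, 3.14, 3.14].

### API

Orientations are given as a rotation vector (axis times angle).
In Python, from cell import telemetry, vision, job, arm gives the robot as it stands. The module is installed in compiled form; this text tells all that it offers.
- The arm moves only by the shell command python3 -m creep 'ROWS' [FORCE]. ROWS is text: rows parted by semicolons, each of 7 numbers parted by spaces: the finger opening in cm, from 0 to 9.18, then the shift along the tool's x, y, z in cm, then the turn, a rotation vector about the tool's x, y, z in degrees. A call has 1 to 5 rows; each row is the pose to reach, as a shift and turn from the pose commanded when the call began, along the tool's axes at that moment; what a row does not reach only later rows make up. A row lasts 1/8 s, in which the tool goes at most 62.5 mm and 10.7 degrees, less where a joint would pass 70% of its speed; a pose out of reach is approached as far as the arm can. A call with a gripper value outside its range is refused whole. The fingers move at their own pace and stop on an object; FORCE is the grip in N (left out, the last holds). Time passes only in rows, so rows that repeat a pose let the fingers close. It gives the time, the measured TCP pose, the force, the opening and the grip force at its end, in the units of the state.
- telemetry.observe(): the state, without advancing time (a new reading comes with each control period).
- vision.get_image(name): name is "side" or "top"; returns the picture (420x560x3 uint8, red, green, blue); there is no depth.
- vision.camera_info(name): a dict with "fov_y" (degrees; the focal length in pixels is half the picture's height over the tangent of half this angle, whatever the lens; pixels are square), "cx", "cy" (the principal point, pixels), "extrinsics" (4x4, takes a point from camera to world coordinates). Camera axes: x right, y down, z forward; pixel columns grow to the right and rows downward; lengths in m; the calibration is good to about 2 mm. A picture is of the moment at which its call begins. camera_info takes no time and is no camera call.
- job.sign_off(): hands the job in; it is judged then, once.
The state is a dict: "clock": time; "joints": joint angles; "dq": joint speeds; "joint_efforts": joint torques, N m; "position": TCP position; "ee_rot": TCP orientation; "force": force on the tool from outside, world axes, zero at the start; "ft_torque": the same for the moment, N m; "width": opening from 0.0 (shut) to 1.0 (fully open); "gripper_force": force on a finger pad.
Only numpy, scipy, OpenCV 4.12 (cv2) and the standard library are available. Lean on these libraries where they do the work, as an engineer would, in place of code of your own. Each camera call takes 0.05 s, during which the arm holds its last target. There are 200 camera calls.

## Working session

There is one attempt and no reset: what is moved stays moved. The work goes in short steps, Python scripts to look and compute and a shell command to move; the robot and the scene stay as the last step left them, time stands still between calls to the robot, and variables do not carry over. Pictures are saved under pics/ and viewed, at most 10 in all, crops included, and the job is handed in when it is done.

```bash
mkdir -p pics; ls
python3 - <<'E'
from cell import telemetry, vision, job, arm
import cv2
s=telemetry.observe(); print(s)
for n in("side","top"):
    im=vision.get_image(n); cv2.imwrite(f"pics/{n}0.png",im[:,:,::-1]); print(n,vision.camera_info(n))
E
```

```text
pics
{'clock': 0.0, 'joints': array([ 1.1664211 ,  0.43520903,  0.02497438,  1.57409021, -0.01160608,
        1.133983  , -0.07512723]), 'dq': array([-2.02337220e-03,  4.29843149e-04, -1.03143561e-05, -1.74388750e-04,
        1.52846595e-04, -1.60914832e-03,  1.31513400e-03]), 'joint_efforts': array([ 8.09691096e-05, -6.67850733e+01,  9.86046642e-01, -3.14458358e+01,
       -6.03293977e-02,  4.28279070e-02,  1.82366707e-04]), 'position': array([ 0.18557023, -0.59632415,  0.24795629]), 'ee_rot': array([-3.10443809e+00, -4.71848683e-01,  5.73268323e-04]), 'force': array([1.63885233, 0.12165943, 0.17259915]), 'ft_torque': array([-0.05804072,  0.0121801 ,  0.00412717]), 'gripper_force': 0.0, 'width': 0.9980530579520525}
side {'fov_y': 57.632373864665716, 'cx': 283.2113778022712, 'cy': 213.79856164800069, 'extrinsics': array([[-0.96212022, -0.11554742,  0.24692806,  0.31309805],
       [-0.27234919,  0.44813404, -0.85147037,  0.92841717],
       [-0.01227167, -0.88646753, -0.46262807,  0.4535498 ],
       [ 0.        ,  0.        ,  0.        ,  1.        ]])}
top {'fov_y': 42.15643862284749, 'cx': 273.47200120791723, 'cy': 218.25756539647418, 'extrinsics': array([[-0.02728474, -0.99274052,  0.11714012,  0.37966522],
       [-0.9991728 ,  0.03061931,  0.02676158,  0.17844221],
       [-0.03015405, -0.11631304, -0.99275476,  1.38702142],
       [ 0.        ,  0.        ,  0.        ,  1.        ]])}
```

View pics/top0.png

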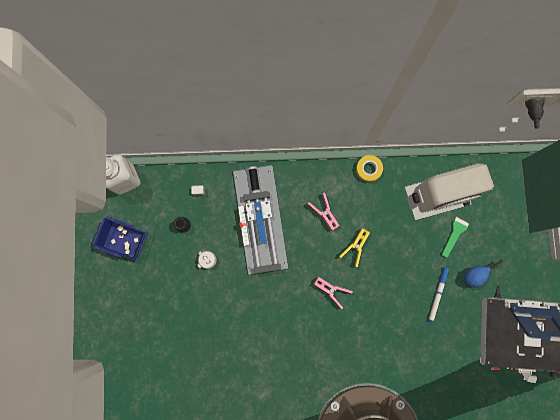

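View pics/side0.png

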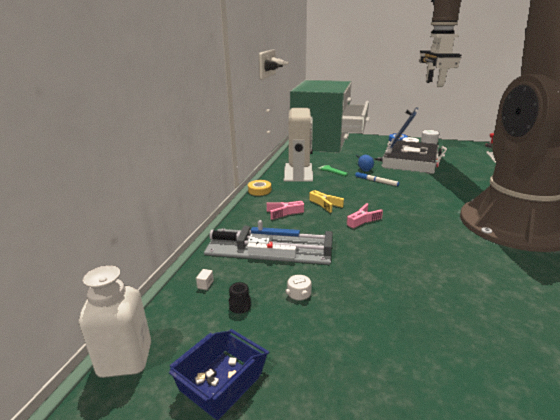

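The top view shows the yellow clip around (355,248), the fixture around (260,220), the tape at (370,168), and pink decoys at (324,212) and (330,292). The side view shows the clip at (326,200) and the fixture at (270,243). I'll enlarge both.

Run:
```python
import cv2
a=cv2.imread("pics/top0.png")[155:285,225:385]; cv2.imwrite("pics/topc.png",cv2.resize(a,(800,650)[:1]+(650,),interpolation=cv2.INTER_CUBIC)[:600])
b=cv2.imread("pics/side0.png")[185:265,200:350]; cv2.imwrite("pics/sidec.png",cv2.resize(b,(750,400),interpolation=cv2.INTER_CUBIC))
```

```text
(no output)
```

View pics/topc.png

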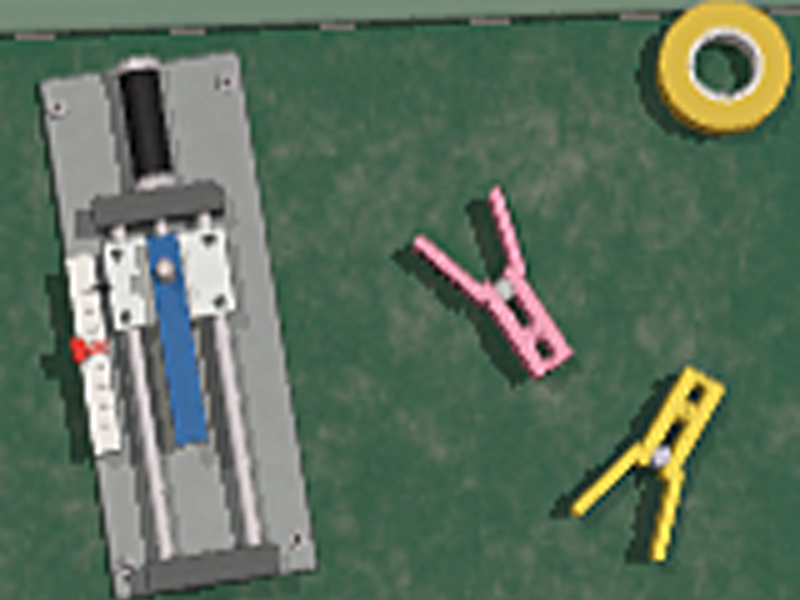

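View pics/sidec.png

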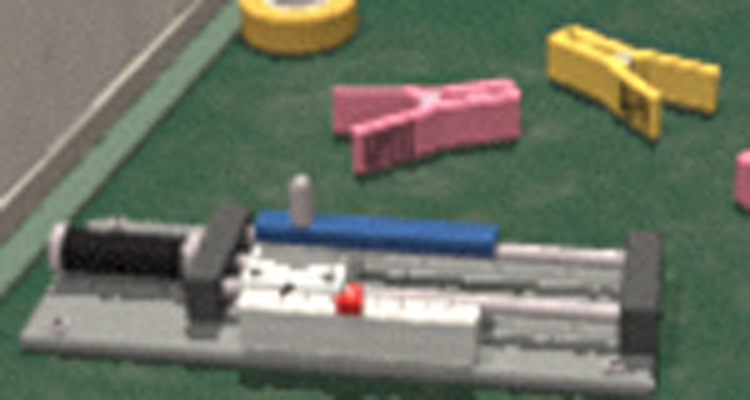

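The top crop (scale 5, offset 225,155) shows the pin top at (164,267), the clip hinge at (660,456), jaw-end corners at (688,366) and (727,385), and handle ends at (575,513) and (658,560). The side crop (scale 5, offset 200,185) shows the pin top at (300,178), the hinge at (625,60), and the tongue's near end at (497,230).

```bash
cat > h.py <<'E'
import numpy as np
from cell import telemetry, vision, job, arm
from scipy.spatial.transform import Rotation as R
def ray(n,u,v):
    c=vision.camera_info(n); f=210/np.tan(np.radians(c["fov_y"]/2)); E=c["extrinsics"]
    return E[:3,3],E[:3,:3]@np.array([(u-c["cx"])/f,(v-c["cy"])/f,1])
def onz(n,u,v,z):
    o,d=ray(n,u,v); return o+d*(z-o[2])/d[2]
def tri(t,s):
    A=np.zeros((3,3));b=np.zeros(3);L=[]
    for n,p in(("top",t),("side",s)):
        o,d=ray(n,*p); d=d/np.linalg.norm(d); P=np.eye(3)-np.outer(d,d); A+=P;b+=P@o;L.append((P,o))
    x=np.linalg.solve(A,b); return x,[np.linalg.norm(P@(x-o))*1e3 for P,o in L]
def proj(n,X):
    c=vision.camera_info(n); f=210/np.tan(np.radians(c["fov_y"]/2)); E=c["extrinsics"]
    p=E[:3,:3].T@(np.array(X)-E[:3,3]); return np.array([c["cx"]+f*p[0]/p[2],c["cy"]+f*p[1]/p[2]])
T=lambda x,y:(225+(x-2)/5,155+(y-2)/5)
S=lambda x,y:(200+(x-2)/5,185+(y-2)/5)
E
python3 - <<'E'
from h import *
np.set_printoptions(precision=4,suppress=True)
for k,t,s in[("pintop",(164,267),(300,178)),("hinge",(660,456),(625,60)),("tongue_end",(192,442),(497,230)),("index",(92,349),(350,290)),("tongue l near corner",(177,445),(497,235)),("base near-left",(115,598),(650,385)),("base far-left",(40,82),(25,345))]:
    print(k,*tri(T(*t),S(*s)))
g=lambda x,y,z:onz("top",*T(x,y),z)
p=g(164,267,.064);print("pin",p)
c=[g(*q,.008) for q in((40,82),(238,53),(316,570),(115,598))];print(c)
ctr=sum(c)/4; d1=(c[0]+c[1]-c[2]-c[3])/2; print("ctr",ctr,"len",np.linalg.norm(d1),"yaw",np.degrees(np.arctan2(d1[1],d1[0])))
te=g(192,442,.044);d=p-te;print("tongue",te,np.linalg.norm(d[:2]),np.degrees(np.arctan2(d[1],d[0])))
h=g(660,456,.024);j=(g(688,366,.024)+g(727,385,.024))/2;print("hinge",h,"jawend",j,np.linalg.norm(h-j),"yaw",np.degrees(np.arctan2(*(j-h)[[1,0]])))
a=g(575,513,.024);b=g(658,560,.024);m=(a+b)/2;print("handles",a,b,np.linalg.norm(a-b),np.linalg.norm(m-h),"yaw",np.degrees(np.arctan2(*(h-m)[[1,0]])))
s=telemetry.observe();print(R.from_rotvec(s["ee_rot"]).as_matrix(),arm.tip_reach)
E
```

```text
pintop [0.5621 0.2528 0.0641] [np.float64(0.23267007866216236), np.float64(0.2326700786622748)]
hinge [0.4645 0.0093 0.0211] [np.float64(0.6532624164686358), np.float64(0.6532624164687889)]
tongue_end [0.4775 0.2422 0.0448] [np.float64(0.11653146188459351), np.float64(0.11653146188465237)]
index [0.5269 0.2916 0.0366] [np.float64(0.9751510331043872), np.float64(0.9751510331044212)]
tongue l near corner [0.4759 0.2495 0.0467] [np.float64(0.06645228585385081), np.float64(0.06645228585385544)]
base near-left [0.4026 0.2849 0.0068] [np.float64(0.23859665780263442), np.float64(0.2385966578024418)]
base far-left [0.668  0.3177 0.0028] [np.float64(1.5500232830441676), np.float64(1.550023283044461)]
pin [0.5623 0.2528 0.064 ]
[array([0.6684, 0.3178, 0.008 ]), array([0.6802, 0.2151, 0.008 ]), array([0.4136, 0.183 , 0.008 ]), array([0.4024, 0.2848, 0.008 ])]
ctr [0.5411 0.2502 0.008 ] len 0.2683401926731764 yaw 6.973193776971402
tongue [0.4774 0.2422 0.044 ] 0.08559305255673515 7.143309735079116
hinge [0.465  0.0098 0.024 ] jawend [ 0.5046 -0.0157  0.024 ] 0.047055146069624194 yaw -32.75100848514875
handles [0.4378 0.0532 0.024 ] [0.4134 0.0131 0.024 ] 0.04697187154731323 0.04578974981060056 yaw -30.678630799800324
[[ 0.9548  0.2972 -0.0005]
 [ 0.2972 -0.9548  0.0013]
 [-0.0001 -0.0014 -1.    ]] 0.022
```

Both heights check out: pin top at 64.1 mm, tongue at 44.8 mm. The clip measures 47 mm between handle ends. Next is a small go-to helper that only prints how far to go, and then the approach.

```bash
cat > go.py <<'E'
import sys
from h import *
def go(x,y,z,yaw):
    s=telemetry.observe(); M=R.from_rotvec(s["ee_rot"]).as_matrix()
    c,q=np.cos(np.radians(yaw)),np.sin(np.radians(yaw))
    G=np.array([[c,q,0],[q,-c,0],[0,0,-1]])
    print("shift cm",np.round(M.T@(np.array([x,y,z])-s["position"])*100,2),"turn",np.round(R.from_matrix(M.T@G).as_rotvec(degrees=True),1),"| t",round(s["clock"],2),"F",np.round(s["force"],1),"w",round(s["width"]*91.8,1))
if __name__=="__main__": go(*map(float,sys.argv[1:]))
E
python3 go.py .4379 .0265 .12 -32
```

```text
shift cm [ 42.6  -51.96  12.87] turn [-0.1  0.  49.3] | t 0.1 F [-0.9  0.1 -0.1] w 91.6
```

```bash
python3 -m creep '6.5 42.6 -52 0 0 0 49.3;6.5 42.6 -52 0 0 0 49.3;6.5 42.6 -52 0 0 0 49.3;6.5 42.6 -52 0 0 0 49.3;6.5 42.6 -52 0 0 0 49.3'; python3 go.py .4379 .0265 .12 -32
```

```text
clock: 0.72
position: [0.2995, -0.3167, 0.2487]
ee_rot: [3.019, -0.869, 0.0]
force: [1.5, 1.0, 0.4]
width: 0.708
gripper_force: 0.0
shift cm [ -6.53 -36.42  12.87] turn [ 0.  -0.  -0.1] | t 0.72 F [1.5 1.  0.4] w 65.0
```

```bash
python3 -m creep '6.5 -6.5 -36.4 0 0 0 0;6.5 -6.5 -36.4 0 0 0 0;6.5 -6.5 -36.4 0 0 0 0;6.5 -6.5 -36.4 6 0 0 0;6.5 -6.5 -36.4 12.9 0 0 0'; python3 -m creep '6.5 0 0 0 0 0 0;6.5 0 0 0 0 0 0;6.5 0 0 0 0 0 0' >/dev/null;  python3 go.py .4379 .0265 .0245 -32
```

```text
clock: 1.35
position: [0.4097, -0.0433, 0.1884]
ee_rot: [-3.02, 0.859, -0.007]
force: [1.3, -0.6, 0.3]
width: 0.709
gripper_force: 0.0
shift cm [-1.35 -7.82 16.39] turn [-0.  -0.1  0.1] | t 1.73 F [-0.  -0.2  0.2] w 65.1
```

```bash
python3 -m creep '6.5 -1.35 -7.8 0 0 0 0;6.5 -1.35 -7.8 4 0 0 0;6.5 -1.35 -7.8 8 0 0 0;6.5 -1.35 -7.8 9 0 0 0;6.5 -1.35 -7.8 9 0 0 0'; python3 go.py .4379 .0265 .0245 -32
python3 - <<'E'
from h import *
import cv2
p=[cv2.resize(vision.get_image(n)[r:r+100,c:c+130,::-1],(780,600)[:1]+(600,),interpolation=cv2.INTER_CUBIC) for n,r,c in(("side",150,265),)]
cv2.imwrite("pics/hov.png",p[0])
print(proj("side",telemetry.observe()["position"]))
E
```

```text
clock: 2.35
position: [0.4375, 0.0269, 0.0982]
ee_rot: [3.02, -0.864, -0.0]
force: [0.1, 0.1, 0.4]
width: 0.708
gripper_force: 0.0
shift cm [0.05 0.   7.37] turn [ 0.  -0.   0.1] | t 2.35 F [0.1 0.1 0.4] w 65.0
[334.62159234 172.59041597]
```

View pics/hov.png

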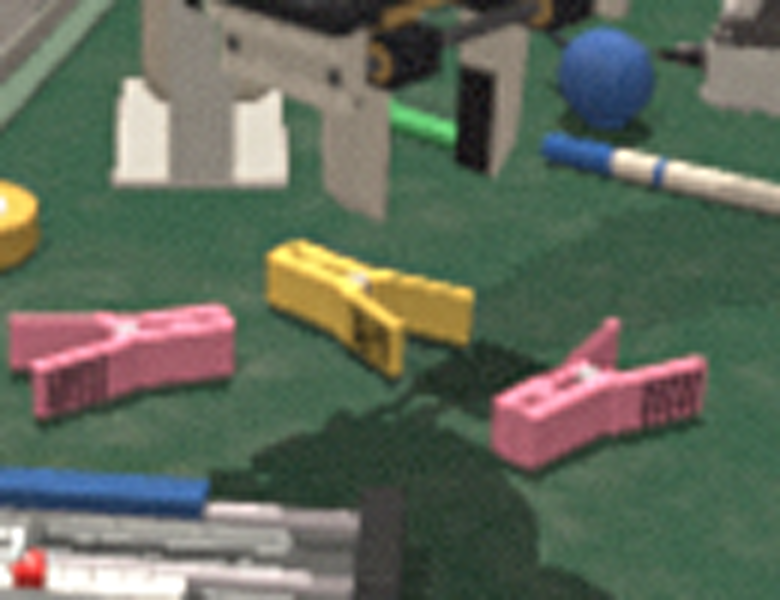

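The open fingers hang above the clip, one each side of the handles (left fingertip about (355,210), right about (480,165)), and clear of the pink decoys. Descending and squeezing.

```bash
python3 -m creep '6.5 0.05 0 4 0 0 0;6.5 0.05 0 7.3 0 0 0;6.5 0.05 0 7.3 0 0 0;4.2 0.05 0 7.3 0 0 0;3.5 0.05 0 7.3 0 0 0' 28; python3 -m creep '2 0 0 0 0 0 0;2 0 0 0 0 0 0;2 0 0 0 0 0 0;2 0 0 0 0 0 0' 28;python3 go.py .4379 .0265 .0245 -32
```

```text
clock: 3.02
position: [0.4388, 0.0274, 0.0263]
ee_rot: [-3.02, 0.862, -0.004]
force: [-0.9, 0.0, 2.5]
width: 0.541
gripper_force: 4.2
clock: 3.52
position: [0.4386, 0.0276, 0.026]
ee_rot: [-3.021, 0.861, -0.003]
force: [-2.2, -0.1, 10.2]
width: 0.273
gripper_force: 27.7
shift cm [0.   0.13 0.15] turn [-0.1 -0.1  0.2] | t 3.52 F [-2.2 -0.1 10.2] w 25.1
```

```bash
python3 -m creep '2 0 0 -4 0 0 0;2 0 0 -9 0 0 0;2 0 0 -9 0 0 0;2 0 0 -9 0 0 0'; python3 go.py .4948 .2444 .115 7
```

```text
clock: 4.03
position: [0.4377, 0.0272, 0.115]
ee_rot: [3.021, -0.862, 0.001]
force: [-0.0, 0.0, -2.1]
width: 0.277
gripper_force: 27.7
shift cm [ -6.61 -21.47  -0.  ] turn [  0.   -0.  -38.8] | t 4.03 F [-0.   0.  -2.1] w 25.4
```

```bash
python3 -m creep '2 -6.6 -21.5 0 0 0 -38.8;2 -6.6 -21.5 0 0 0 -38.8;2 -6.6 -21.5 0 0 0 -38.8;2 -6.6 -21.5 0 0 0 -38.8;2 -6.6 -21.5 0 0 0 -38.8'>/dev/null;python3 -m creep '2 0 0 0 0 0 0;2 0 0 0 0 0 0'>/dev/null; python3 go.py .4948 .2444 .115 7.05;python3 - <<'E'
from h import *
import cv2
a=vision.get_image("top")[180:255,225:305,::-1]; b=vision.get_image("side")[190:265,210:310,::-1]
cv2.imwrite("pics/p1.png",np.vstack([cv2.resize(a,(400,375),interpolation=cv2.INTER_CUBIC),]))
A=cv2.resize(a,None,fx=5,fy=5,interpolation=cv2.INTER_CUBIC);B=cv2.resize(b,None,fx=4,fy=4,interpolation=cv2.INTER_CUBIC)
B=np.pad(B,((0,A.shape[0]-B.shape[0]),(0,0),(0,0)));cv2.imwrite("pics/p1.png",np.hstack([A,B]))
E
```

```text
shift cm [ 0.02 -0.12 -0.09] turn [ 0.1  0.1 -0.2] | t 4.9 F [ 0.2  1.1 -1.5] w 25.4
```

View pics/p1.png

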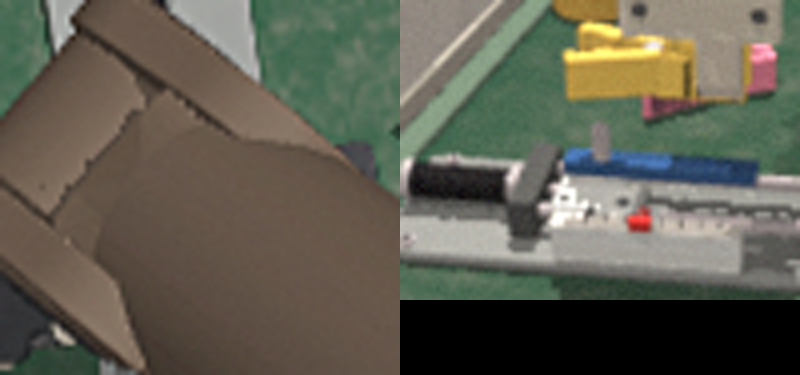

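Left panel: the arm hides the top view. Right panel: the clip is held level and open, with the near jaw's end at about (564,52)–(566,99), the far jaw tip at (582,26), and the pin below at (600,125). I'll compare this with the predicted clip geometry.

Run:
```python
from h import *
np.set_printoptions(precision=2,suppress=True)
s=telemetry.observe(); M=R.from_rotvec(s["ee_rot"]).as_matrix();print(s["position"])
P=s["position"]
def w(x,y,z): # clip frame (mm), hinge 32 ahead of TCP, y left
    return P+M[:,0]*(x+32)/1e3-M[:,1]*y/1e3+np.array([0,0,(z-26)/1e3])
pp=lambda X:(proj("side",X)-[210,190])*4+[402,2]
for k,v in dict(nin=(44.2,12.7,24),nout=(41.2,23.3,24),ninb=(44.2,12.7,0),noutb=(41.2,23.3,0),fin=(44.2,-12.7,24),fout=(41.2,-23.3,24),hinge=(0,0,24),rearL=(-50,13,0)).items(): print(k,pp(w(*v)))
print("pintop",pp([.5623,.2528,.064]),"per mm x",pp(w(45.2,12.7,24))-pp(w(44.2,12.7,24)),"z",pp(w(44.2,12.7,25))-pp(w(44.2,12.7,24)),"y",pp(w(44.2,13.7,24))-pp(w(44.2,12.7,24)))
```

```text
[0.5  0.24 0.11]
nin [575.1   49.69]
nout [576.2   59.04]
ninb [577.34  91.13]
noutb [578.44 100.86]
fin [585.85  28.94]
fout [595.65  20.91]
hinge [663.99  43.9 ]
rearL [756.66 102.46]
pintop [599.57 122.91] per mm x [-1.9  -0.11] z [-0.09 -1.75] y [-0.44  0.84]
```

Run:
```python
from h import *
import cv2
im=np.mean([vision.get_image("side").astype(float) for _ in range(4)],0)
np.save("side1.npy",im)
b=im[190:235,245:308,::-1].astype(np.uint8)
cv2.imwrite("pics/p2.png",cv2.resize(b,None,fx=12,fy=12,interpolation=cv2.INTER_CUBIC))
s=telemetry.observe();print(s["position"],s["ee_rot"])
```

```text
[0.4951809  0.24458529 0.11490157] [3.13575323e+00 1.90125865e-01 4.70640749e-04]
```

View pics/p2.png

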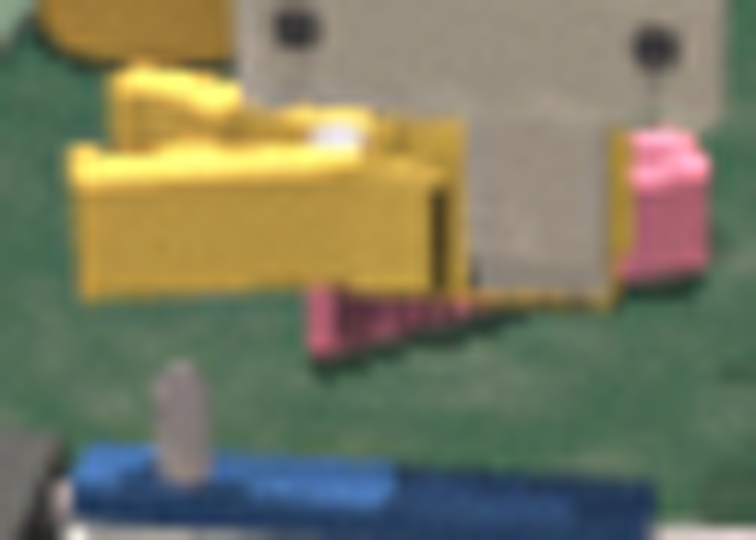

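The zoomed crop (scale 12, offset 245,190) shows the near jaw tip at (68,148) top and (82,298) bottom, the far tip at (112,68), the rivet at (338,135), the handle's rear bottom at (618,308), and the pin top at (182,362) with its foot at (188,480).

Run:
```python
from h import *
from scipy.optimize import least_squares
np.set_printoptions(precision=2,suppress=True)
s=telemetry.observe(); M=R.from_rotvec(s["ee_rot"]).as_matrix();P=s["position"]
pts=[((44.2,12.7,24),(68,148)),((41.2,23.3,0),(82,298)),((44.2,-12.7,24),(112,68)),((0,0,24.5),(338,135)),((-50,13,0),(618,308))]
def pred(q):
    a,dy,dz,yaw=q;c,sn=np.cos(yaw/57.3),np.sin(yaw/57.3);o=[]
    for (x,y,z),_ in pts:
        x,y=c*x-sn*y+a,sn*x+c*y+dy
        X=P+(M[:,0]*x-M[:,1]*y)/1e3+np.array([0,0,(z-26+dz)/1e3]); o.append((proj("side",X)-[245,190])*12+6)
    return np.array(o)
obs=np.array([p[1] for p in pts])
for fix in (0,1):
    f=lambda q:((pred(q if not fix else [q[0],0,q[2],0])-obs)/12).ravel()
    r=least_squares(f,[32,0,0,0]);print(r.x,(r.fun*12).reshape(-1,2))
pin=(proj("side",[.5623,.2528,.064])-[245,190])*12+6;print("pintop",pin)
```

```text
[35.76  6.37  3.38 -2.13] [[ 3.2  -5.75]
 [-2.97 -0.92]
 [-2.26 12.13]
 [ 2.87 -8.53]
 [-0.9   3.34]]
[37.23  0.    0.46  0.  ] [[ 4.56 -2.54]
 [ 0.72  1.03]
 [-6.44 15.34]
 [ 1.48 -9.47]
 [-0.45 -4.13]]
pintop [178.72 368.74]
```

The clip has slid forward in the grip, with the hinge now about 37 mm ahead of the TCP, so I'll back off 5 mm and lower over the pin.

```bash
python3 go.py .4895 .2438 .0705 7.05
```

```text
shift cm [-0.57  0.01  4.44] turn [ 0.  -0.  -0.1] | t 5.2 F [ 1.2  0.1 -0.8] w 25.4
```

```bash
python3 -m creep '2 -0.55 0 0 0 0 0;2 -0.55 0 1.2 0 0 0;2 -0.55 0 2.2 0 0 0;2 -0.55 0 2.9 0 0 0;2 -0.55 0 2.9 0 0 0';python3 -m creep '2 0 0 0.5 0 0 0;2 0 0 1 0 0 0;2 0 0 1.4 0 0 0;2 0 0 1.4 0 0 0'; python3 go.py .4895 .2438 .0705 7.05
python3 - <<'E'
from h import *
import cv2
im=vision.get_image("side")
b=im[190:235,245:308,::-1]
cv2.imwrite("pics/p3.png",cv2.resize(b,None,fx=12,fy=12,interpolation=cv2.INTER_CUBIC))
E
```

```text
clock: 5.82
position: [0.4892, 0.2441, 0.0849]
ee_rot: [3.135, 0.191, -0.002]
force: [0.1, 0.3, -0.9]
width: 0.278
gripper_force: 27.7
clock: 6.32
position: [0.4895, 0.2442, 0.0714]
ee_rot: [3.135, 0.191, -0.001]
force: [-0.2, -0.6, -0.9]
width: 0.276
gripper_force: 27.7
shift cm [0.   0.04 0.09] turn [ 0.   0.  -0.1] | t 6.33 F [-0.2 -0.6 -0.9] w 25.3
```

View pics/p3.png

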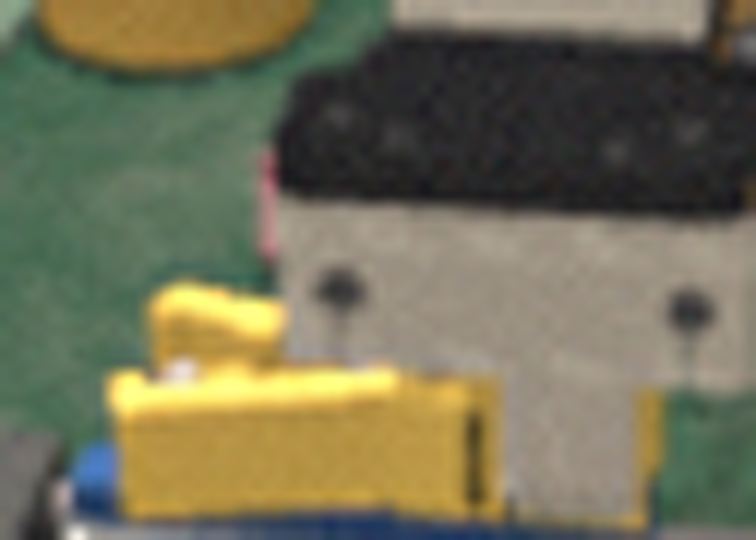

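The pin tip shows between the open jaws at (182,370). The near jaw is at (108,378)–(124,515), the far tip at (155,290), and the rear bottom at (645,525). There is no contact force. I'll refit against the pin.

Run:
```python
from h import *
from scipy.optimize import least_squares
np.set_printoptions(precision=2,suppress=True)
s=telemetry.observe(); M=R.from_rotvec(s["ee_rot"]).as_matrix();P=s["position"]
pts=[((44.2,12.7,24),(108,378)),((41.2,23.3,0),(124,515)),((44.2,-12.7,24),(155,290)),((-50,13,0),(645,525))]
def W(q,x,y,z):
    return P+(M[:,0]*(x+q[0])-M[:,1]*y)/1e3+np.array([0,0,(z-26+q[1])/1e3])
pr=lambda X:(proj("side",X)-[245,190])*12+6
obs=np.array([p[1] for p in pts])
r=least_squares(lambda q:(np.array([pr(W(q,*p[0])) for p in pts])-obs).ravel(),[37,0]);print(r.x,r.fun.reshape(-1,2))
m=W(r.x,36,0,20);print("mouth",m*1e3,pr(m),"pin pred",pr([.5621,.2528,.064]),"dmouth-pin (tool x,y) mm",(M.T@(m-[.5621,.2528,.064]))*1e3)
print("px/mm x",pr(W(r.x,37,0,20))-pr(m))
```

```text
[37.49  1.07] [[  6.57 -10.4 ]
 [  0.48   2.23]
 [ -9.41  10.9 ]
 [  2.1   -2.41]]
mouth [562.48 253.22  66.69] [176.37 356.44] pin pred [179.78 368.87] dmouth-pin (tool x,y) mm [ 0.43 -0.37 -2.69]
px/mm x [-5.5  -0.35]
```

```bash
python3 -m creep '2 -0.05 0.03 0.15 0 0 0;2 -0.05 0.03 0.25 0 0 0;2 -0.05 0.03 0.25 0 0 0'; python3 go.py .4895 .2438 .0705 7.05
```

```text
clock: 6.75
position: [0.4892, 0.244, 0.07]
ee_rot: [3.136, 0.191, 0.001]
force: [-1.9, -0.9, 7.1]
width: 0.278
gripper_force: 27.7
shift cm [ 0.02  0.03 -0.05] turn [ 0.  -0.  -0.1] | t 6.75 F [-1.9 -0.9  7.1] w 25.6
```

```bash
python3 -m creep '2.8 0 0 -0.05 0 0 0;3.1 0 0 -0.05 0 0 0;3.4 0 0 -0.05 0 0 0;3.7 0 0 -0.05 0 0 0;3.7 0 0 -0.05 0 0 0' 12; python3 -m creep '4.0 0 0 0 0 0 0;4.3 0 0 0 0 0 0;4.6 0 0 0 0 0 0;4.6 0 0 0 0 0 0'
```

```text
clock: 7.38
position: [0.4892, 0.2439, 0.0697]
ee_rot: [3.136, 0.191, -0.0]
force: [0.7, 0.1, 0.0]
width: 0.406
gripper_force: 4.9
clock: 7.88
position: [0.489, 0.2438, 0.0697]
ee_rot: [3.136, 0.191, -0.0]
force: [-0.4, -0.7, 0.8]
width: 0.495
gripper_force: 0.1
```

```bash
python3 -m creep '6 0 0 0 0 0 0;6.5 0 0 0 0 0 0;6.5 0 0 -3 0 0 0;6.5 0 0 -7 0 0 0;6.5 0 0 -7 0 0 0'
python3 - <<'E'
from h import *
import cv2
im=vision.get_image("side")
b=im[190:250,245:320,::-1]
cv2.imwrite("pics/p4.png",cv2.resize(b,None,fx=10,fy=10,interpolation=cv2.INTER_CUBIC))
E
```

```text
clock: 8.5
position: [0.4905, 0.2451, 0.1425]
ee_rot: [-3.134, -0.191, -0.007]
force: [0.2, 0.8, -0.6]
width: 0.704
gripper_force: 0.0
```

View pics/p4.png

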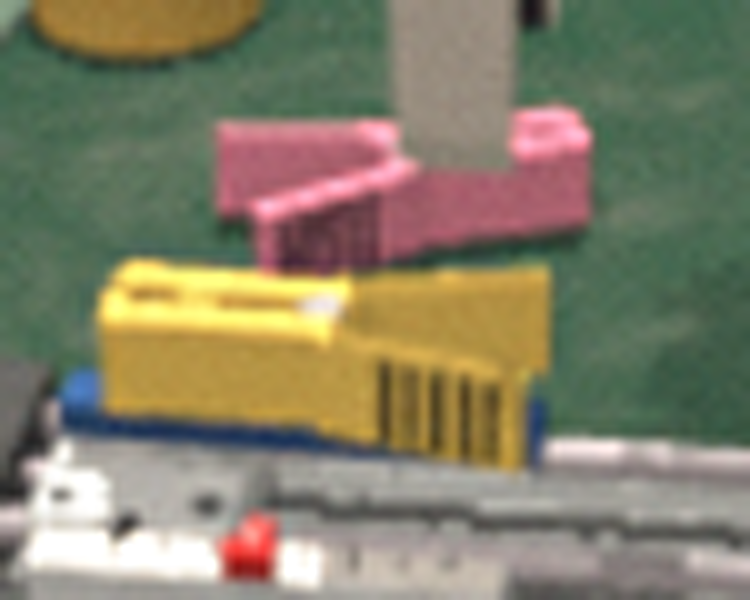

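The clip lies flat along the tongue with its jaws shut round the pin (about (150,290)) and the handles free. The red index is at (250,545) and the pointer is probably at (127,520). Next, a close look at pointer and index in both views.

```bash
python3 go.py .5561 .2521 .0700 7.05
python3 - <<'E'
from h import *
import cv2
a=cv2.imread("pics/top0.png")[200:248,236:256]
im=np.mean([vision.get_image("side").astype(float) for _ in range(6)],0)
b=im[235:255,244:284,::-1].astype(np.uint8)
A=cv2.resize(a,None,fx=12,fy=12,interpolation=cv2.INTER_CUBIC);B=cv2.resize(b,None,fx=13,fy=13,interpolation=cv2.INTER_CUBIC)
B=np.pad(B,((0,A.shape[0]-B.shape[0]),(0,0),(0,0)));cv2.imwrite("pics/p5.png",np.hstack([A,B]));print(A.shape,B.shape)
E
```

```text
shift cm [6.67 0.03 7.1 ] turn [-0.  -0.1 -0.1] | t 8.55 F [ 0.5  0.4 -0.4] w 64.8
(576, 240, 3) (576, 520, 3)
```

View pics/p5.png

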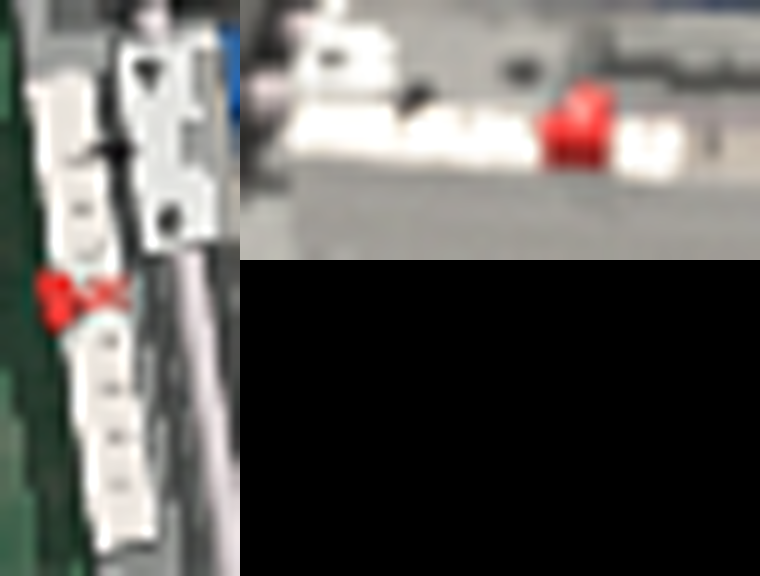

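Left panel (top view, scale 12, offset 236,200): the pointer line runs (75,157)–(125,150), the red index is at (58,300) with its line at about (105,293), and 10 mm ticks are spaced 48 px, so the travel is about 29–30 mm. Right panel: the pointer is at about (412,98) and the index at about (578,130). I'll back the arm off briefly and measure this numerically in both views.

```bash
python3 -m creep '6.5 -3 6 -2 0 0 0;6.5 -6 12 -2 0 0 0;6.5 -6 18 -2 0 0 0;6.5 -6 20 -2 0 0 0;6.5 -6 20 -2 0 0 0' | head -2
cat > prof.py <<'E'
from h import *
import cv2
yaw=np.radians(7.05);ex=np.array([np.cos(yaw),np.sin(yaw),0]);ey=np.array([-np.sin(yaw),np.cos(yaw),0])
O=np.array([.5621,.2528,0])-.020*ex   # fixture origin
def rect(n,im,z,xs,ys):
    """sample picture on plane z in fixture coords (mm)"""
    U=np.array([[proj(n,O+ex*x/1e3+ey*y/1e3+[0,0,z]) for x in xs] for y in ys],np.float32)
    return cv2.remap(im.astype(np.float32),U[...,0],U[...,1],cv2.INTER_CUBIC)
def avg(n,k=8): return np.mean([vision.get_image(n).astype(float) for _ in range(k)],0)
E
python3 - <<'E'
from prof import *
np.set_printoptions(linewidth=220,suppress=True,precision=0)
I={n:avg(n) for n in("top","side")}; np.savez("home.npz",**I)
xs=np.arange(-35,36,2.5); ys=np.arange(24,50,2)
for n in I:
    G=rect(n,I[n],.036,xs,ys); print(n,"cols x",xs.astype(int))
    red=G[...,0]-G[...,1:].mean(-1); lum=G.mean(-1)
    for y,r,l in zip(ys,red,lum): print(y,"L"," ".join("%3d"%(v) for v in l),"| R"," ".join("%3d"%v for v in r))
E
```

```text
clock: 9.48
position: [0.4537, 0.0355, 0.1593]
top cols x [-35 -32 -30 -27 -25 -22 -20 -17 -15 -12 -10  -7  -5  -2   0   2   5   7  10  12  15  17  20  22  25  27  30  32  35]
24 L 123 121 125 129 139 145 139 132 130 128 127 128 140 148 102  40  71 169 174 170 170 174 170 168 149 223 180  98  52 | R  -1   0   1   4   6   7   6   6   5   5   5   6   7   1   0   0   1   1   0   0   1   1   1   1   0   0   1   1   1
26 L  86  99 110 115 104  96  91 100  98 108 115 115 113 153 132  84 132 176 175 171 175 174 173 172 190 236 238 183 106 | R  -3  -1   0   2   2   1   0   0   0   1   1   0   2   0   0   0   1   1   0   0   1   1   1   0   1   1   1   1   0
28 L  82  85 110 110  85  79  80  86  83 106 108 101  89 169 194 192 191 179 182 191 184 140 155 166 220 256 270 262 246 | R  -1   0   0   0   0  -1  -1  -1  -1  -1  -1  -1   0   0   0   0   0   1   1   1   1   0   1   1   1   2   2   0   0
30 L  84  84  88  85  85  85  85  84  83  87  83  79  75 121 138 136 142 140 155 157 128  65  77 120 173 206 197 182 171 | R  -1   0   0   0   0   0   0  -1  -1  -2  -2  -2  -1   0   0   0   0   0   1 
[... 4771 characters left out ...]
86 184 179 188 142 134 181 153 145 180 187 189 203 195 193 194 131  63 130 183 202 207 202 207 211 | R  16  15  15  17  20  18  14   4  66 169 110 110  66  19   8  13  12  11  10   9  12   5   6  10  11  10  11  11   8
46 L 219 200 195 207 224 218 216 221 154 136 170 143 150 179 213 216 229 209 223 231 181  88 160 220 223 220 213 221 206 | R  10  14  16  15  18  18  14   9  99 180 131 147 112  38   9  12  11  16  13  12  22  10  10  10  10  10  12  11  10
48 L 258 223 232 243 245 234 241 242 156 127 144 128 150 188 246 244 247 216 243 254 220 132 219 253 249 244 242 247 211 | R   2  13  13   5   7  13   9  10 117 183 158 179 139  41   3   5   6  16  11   8  16  14  14   6   7   8   9   5  14
```

Run:
```python
from prof import *
I=np.load("home.npz")
def cen(xs,w):
    w=np.clip(w,0,None); return (xs*w).sum()/w.sum() if w.sum()>0 else np.nan
for n,z in (("top",.036),("top",.032),("side",.036),("side",.032)):
    print(n,z)
    xp=np.arange(12,25,.25);xi=np.arange(-20,0,.25);xt=np.arange(3,12.5,.25);xt2=np.arange(-6.5,2.5,.25);x3=np.arange(-26,-16,.25);x4=np.arange(-35,-26,.25)
    for y in range(30,52,2):
        o=[]
        for x in(xp,xt,xt2,x3,x4):
            l=rect(n,I[n],z,x,[y])[0].mean(-1); b=np.percentile(l,60); d=b-l; d=np.where(d>.35*d.max(),d,0);o+= [cen(x,d),d.max()]
        g=rect(n,I[n],z,xi,[y])[0]; r=g[:,0]-g[:,1:].mean(-1); r=np.where(r>.35*r.max(),r,0)
        print(y,"ptr %.1f(%d)  t1 %.1f(%d) t2 %.1f(%d) t4 %.1f(%d) t5 %.1f(%d)"%tuple(o)," red %.1f(%d) half-range %.1f..%.1f"%(cen(xi,r),r.max(),xi[r>.5*r.max()][0],xi[r>.5*r.max()][-1]))
```

```text
top 0.036
30 ptr 18.5(74)  t1 5.0(9) t2 -5.0(62) t4 -17.9(1) t5 -31.5(2)  red -0.9(0) half-range -1.5..-0.5Traceback (most recent call last):
  File "<stdin>", line 13, in <module>
IndexError: index 0 is out of bounds for axis 0 with size 0
```

Run:
```python
from prof import *
I=np.load("home.npz")
def cen(xs,w):
    w=np.clip(w,0,None); return (xs*w).sum()/w.sum() if w.sum()>0 else np.nan
for n,z in (("top",.036),("top",.030),("side",.036),("side",.030)):
    print(n,z)
    xp=np.arange(12,25,.25);xi=np.arange(-20,0,.25);xt=np.arange(3,12.5,.25);xt2=np.arange(-6.5,2.5,.25);x3=np.arange(-26,-16,.25);x4=np.arange(-35,-26,.25)
    for y in range(32,54,2):
        o=[]
        for x in(xp,xt,xt2,x3,x4):
            l=rect(n,I[n],z,x,[y])[0].mean(-1); b=np.percentile(l,60); d=b-l; d=np.where(d>.35*d.max(),d,0);o+= [cen(x,d),d.max()]
        g=rect(n,I[n],z,xi,[y])[0]; r=g[:,0]-g[:,1:].mean(-1); r=np.where(r>.35*r.max(),r,0)
        h=xi[r>=.5*r.max()]
        print(y,"ptr %.1f(%d)  t1 %.1f(%d) t2 %.1f(%d) t4 %.1f(%d) t5 %.1f(%d)"%tuple(o)," red %.1f(%d) half-range %.1f..%.1f"%(cen(xi,r),r.max(),h[0],h[-1]))
```

```text
top 0.036
32 ptr 18.3(56)  t1 6.1(12) t2 -0.3(8) t4 -17.7(12) t5 -33.8(5)  red nan(0) half-range -20.0..-0.2
34 ptr 18.5(43)  t1 10.1(23) t2 -5.1(26) t4 -24.2(20) t5 -27.4(29)  red -9.8(41) half-range -10.8..-7.0
36 ptr 19.4(112)  t1 8.7(22) t2 -5.3(42) t4 -24.6(63) t5 -29.3(12)  red -10.8(87) half-range -14.2..-7.5
38 ptr 19.1(126)  t1 3.6(10) t2 0.0(32) t4 -20.3(34) t5 -31.2(31)  red -10.5(114) half-range -13.2..-7.8
40 ptr 18.2(67)  t1 7.7(42) t2 -1.9(24) t4 -20.5(62) t5 -30.5(53)  red -10.4(145) half-range -13.0..-8.0Traceback (most recent call last):
  File "<stdin>", line 12, in <module>
  File "prof.py", line 7, in rect
    U=np.array([[proj(n,O+ex*x/1e3+ey*y/1e3+[0,0,z]) for x in xs] for y in ys],np.float32)
                 ~~~~^^^^^^^^^^^^^^^^^^^^^^^^^^^^^^^
  File "h.py", line 15, in proj
    c=vision.camera_info(n); f=210/np.tan(np.radians(c["fov_y"]/2)); E=c["extrinsics"]
ValueError: time passes only in moves, steps and waits
```

```bash
sed -i 's/vision.camera_info(n)/CI[n]/; s/^def ray/CI={k:vision.camera_info(k) for k in("top","side")}\ndef ray/' h.py
cat > meas.py <<'E'
from prof import *
def cen(xs,w):
    w=np.clip(w,0,None); return (xs*w).sum()/w.sum() if w.sum()>0 else np.nan
def rows(n,im,z,win,ys):
    for y in ys:
        o=[]
        for x in win:
            l=rect(n,im,z,x,[y])[0].mean(-1); b=np.percentile(l,60); d=b-l; d=np.where(d>.35*d.max(),d,0);o+= [(round(float(cen(x,d)),1),int(d.max()))]
        xi=np.arange(-20,0,.25);g=rect(n,im,z,xi,[y])[0]; r=g[:,0]-g[:,1:].mean(-1); r=np.where(r>.35*r.max(),r,0)
        h=xi[r>=.5*r.max()]
        print(y,*o," red %.1f(%d) %.1f..%.1f"%(cen(xi,r),r.max(),h[0],h[-1]))
E
python3 - <<'E'
from meas import *
I=np.load("home.npz");a=np.arange
for n,z,ys in (("top",.036,range(38,50,2)),("side",.036,range(34,50,2))):
    print(n,z,"ptr t1 t2 t4 t5"); rows(n,I[n],z,(a(12,25,.25),a(3,12.5,.25),a(-6.5,2.5,.25),a(-26,-16,.25),a(-35,-26,.25)),ys)
E
python3 go.py .5561 .2521 .1000 7.05
```

```text
top 0.036 ptr t1 t2 t4 t5
38 (19.1, 126) (3.6, 10) (0.0, 32) (-20.3, 34) (-31.2, 31)  red -10.5(114) -13.2..-7.8
40 (18.2, 67) (7.7, 42) (-1.9, 24) (-20.5, 62) (-30.5, 53)  red -10.4(145) -13.0..-8.0
42 (17.9, 52) (7.8, 65) (-3.0, 36) (-20.4, 25) (-30.4, 45)  red -10.9(123) -13.5..-8.0
44 (18.3, 22) (7.9, 27) (-1.9, 24) (-16.4, 14) (-30.2, 14)  red -11.5(124) -13.8..-9.2
46 (19.0, 9) (4.3, 16) (-5.9, 68) (-16.9, 85) (-33.1, 11)  red -10.1(145) -14.0..-6.2
48 (14.6, 44) (10.2, 24) (-5.4, 149) (-16.9, 74) (-27.4, 42)  red -10.1(219) -15.2..-5.2
side 0.036 ptr t1 t2 t4 t5
34 (17.2, 6) (3.9, 82) (1.0, 59) (-24.1, 46) (-28.1, 13)  red -9.7(43) -12.5..-7.0
36 (18.1, 15) (3.8, 55) (0.9, 39) (-24.1, 34) (-28.0, 16)  red -10.1(88) -13.0..-7.2
38 (17.5, 41) (3.6, 23) (-0.3, 13) (-23.8, 8) (-28.3, 5)  red -10.3(128) -13.5..-7.2
40 (17.2, 74) (10.2, 6) (-5.3, 21) (-23.1, 3) (-28.6, 2)  red -10.6(153) -13.8..-7.2
42 (17.1, 100) (10.7, 17) (-5.3, 43) (-20.0, 5) (-30.4, 5)  red -10.6(158) -14.0..-7.2
44 (17.5, 106) (8.3, 10) (-5.4, 50) (-20.0, 16) (-30.6, 13)  red -10.3(170) -14.5..-6.0
46 (17.7, 132) (8.3, 22) (-5.0, 63) (-19.3, 33) (-31.1, 22)  red -9.9(180) -15.0..-4.5
48 (17.7, 123) (7.9, 29) (-4.8, 90) (-18.6, 41) (-31.5, 31)  red -9.6(185) -15.2..-4.0
shift cm [ 12.74 -20.     5.97] turn [ 0.  -0.  -0.1] | t 10.28 F [-0.2 -0.3  0.2] w 65.2
```

Both views put the index near x = −10.5 and the home pointer near x = 18.3 in the fixture frame. The ticks agree, putting the mark on the 30 mm tick, at the lower bound of the given range, so travel is about 30 mm. Now I'll grip the jaws.

```bash
python3 -m creep '6 12.7 -20 0 0 0 0;6 12.7 -20 0 0 0 0;6 12.7 -20 0 0 0 0;6 12.7 -20 3 0 0 0;6 12.7 -20 6 0 0 0'|head -2; python3 -m creep '6 0 0 0 0 0 0;6 0 0 0 0 0 0' |head -2;python3 go.py .5561 .2521 .0700 7.05
```

```text
clock: 10.9
position: [0.5563, 0.2573, 0.0991]
clock: 11.15
position: [0.556, 0.2516, 0.1007]
shift cm [ 0.01 -0.05  3.07] turn [ 0.  -0.  -0.1] | t 11.15 F [ 0.3  0.6 -0.5] w 60.2
```

```bash
python3 -m creep '6 0 -0.05 1.5 0 0 0;6 0 -0.05 3 0 0 0;6 0 -0.05 3 0 0 0;3.5 0 -0.05 3 0 0 0;2.8 0 -0.05 3 0 0 0' 35;python3 -m creep '1.5 0 0 0 0 0 0;1.5 0 0 0 0 0 0;1.5 0 0 0 0 0 0;1.5 0 0 0 0 0 0' 35;python3 go.py .5561 .2521 .0700 7.05
```

```text
clock: 11.78
position: [0.5558, 0.2528, 0.0701]
ee_rot: [-3.135, -0.191, -0.001]
force: [0.1, 0.5, 0.9]
width: 0.484
gripper_force: 0.0
clock: 12.28
position: [0.556, 0.2516, 0.0699]
ee_rot: [3.135, 0.19, 0.0]
force: [0.4, -5.7, 4.5]
width: 0.257
gripper_force: 35.0
shift cm [ 0.02 -0.04 -0.01] turn [ 0.1 -0.  -0.1] | t 12.28 F [ 0.4 -5.7  4.5] w 23.6
```

```bash
python3 - <<'E'
from meas import *
s=telemetry.observe(); np.savez("pull0.npz",im=avg("side",4),p=s["position"])
E
python3 -m creep '1.5 -0.4 0.04 0 0 0 0;1.5 -0.9 0.04 0 0 0 0;1.5 -1.4 0.04 0 0 0 0;1.5 -1.9 0.04 0 0 0 0;1.5 -2.3 0.04 0 0 0 0';python3 -m creep '1.5 -0.3 0 0 0 0 0;1.5 -0.5 0 0 0 0 0;1.5 -0.5 0 0 0 0 0'
cat > chk.py <<'E'
from meas import *
a=np.arange; Z=np.load("pull0.npz");s=telemetry.observe()
im=avg("side",4); np.save("last.npy",im)
d=(s["position"]-Z["p"])*1e3;print("tcp travel",d@ex,d@ey,d[2],"F along x",s["force"]@ex,s["force"],"t",s["clock"],s["width"]*91.8)
g=lambda I,z,xs,ys:rect("side",I,z,xs,ys).mean(-1)
# slide travel: match of slide features (block top z .030 plane; tongue side z .040) 
for z,ys,x in((.030,a(16,31,1.),a(-5,46,.5)),(.040,a(4,12,1.),a(-66,-40,.5))):
    A=g(Z["im"],z,x,ys); best=[]
    ts=a(0,45,.5)
    for t in ts:
        B=g(im,z,x-t,ys); best.append(np.corrcoef(A.ravel(),B.ravel())[0,1])
    i=int(np.argmax(best)); i=min(max(i,1),len(ts)-2);c=np.polyfit(ts[i-1:i+2],best[i-1:i+2],2);print("slide travel",z,round(-c[1]/2/c[0],2),round(best[i],3))
E
python3 chk.py
```

```text
clock: 13.1
position: [0.5344, 0.2489, 0.07]
ee_rot: [-3.136, -0.19, -0.004]
force: [5.9, -3.5, -1.1]
width: 0.255
gripper_force: 34.9
clock: 13.48
position: [0.5295, 0.2483, 0.07]
ee_rot: [-3.136, -0.19, -0.004]
force: [4.8, -3.4, -0.3]
width: 0.256
gripper_force: 34.9
tcp travel -26.70393177608954 -0.06876306674103462 0.03955502288756352 F along x 4.361527118451332 [ 4.82137906 -3.44969206 -0.34153517] t 13.475 23.477991265611152
slide travel 0.03 26.62 0.801
slide travel 0.04 26.98 0.821
```

```bash
python3 -m creep '1.5 -0.2 0 0 0 0 0;1.5 -0.35 0 0 0 0 0;1.5 -0.35 0 0 0 0 0;1.5 -0.35 0 0 0 0 0'|head -2; python3 chk.py
python3 - <<'E'
from meas import *
np.set_printoptions(linewidth=220,suppress=True)
T=avg("top",4);xs=np.arange(-24,4,1.5)
def show(n,im,z,ys):
    print(n,z,xs)
    G=rect(n,im,z,xs,ys)
    for y,g in zip(ys,G): print(y," ".join("%3d"%v for v in g.mean(-1)),"| R"," ".join("%3d"%v for v in g[:,0]-g[:,1:].mean(-1)))
show("top",T,.036,range(28,50,3))
show("side",np.load("home.npz")["side"],.035,range(28,50,2))
show("side",np.load("last.npy"),.035,range(28,50,2))
E
```

```text
clock: 14.18
position: [0.5262, 0.2479, 0.07]
tcp travel -30.042182374408007 -0.06867730739859096 0.038589111965831036 F along x 5.68216021655022 [ 6.12852003 -3.25924291 -1.28246826] t 14.175 23.41210721382435
slide travel 0.03 30.21 0.825
slide travel 0.04 30.52 0.819
top 0.036 [-24.  -22.5 -21.  -19.5 -18.  -16.5 -15.  -13.5 -12.  -10.5  -9.   -7.5  -6.   -4.5  -3.   -1.5   0.    1.5   3. ]
28  58  51  46  47  52  57  58  59  59  60  61  63  65  67  66  67  67  67  68 | R  14  12  11  12  14  15  16  15  15  15  15  15  15  16  17  17  17  17  16
31 111 111 106  93  71  56  57  61  64  63  59  54  51  53  56  59  62  63  64 | R  24  23  22  21  18  15  15  15  15  16  16  14  14  14  15  16  15  16  17
34 120 121 120 122 125 129 134 129 118 109 107 111 110 100  93  95  86  77  72 | R  26  27  27  26  27  28  28  27  26  25  25  25  24  23  21  21  21  20  18
37 118 117 117 117 117 116 116 116 117 118 117 116 115 116 117 118 121 122 115 | R  25  26  26  25  26  26  26  25  26  26  25  25  26  26  27  27  28  28  27
40 121 118 117 116 115 115 115 114 114 114 114 113 112 111 111 111 
[... 3620 characters left out ...]
   5   3  -2  10  46  90 104  84  51  25   8   5   4   4   5   6
42 152 154 161 169 174 178 145 104  85 103 120 130 147 160 172 181 184 184 185 | R   7   7   6   5   4   1  17  61 111 108  86  60  39  23  11   6   5   5   6
44 151 151 150 156 164 164 128  92  83 104 109 112 121 134 148 161 174 180 182 | R   9   9   6   5   7  12  30  81 122 110  97  82  71  52  27  10   7   7   8
46 150 143 138 154 167 154 114  84  80  96  95  95 102 115 125 149 174 182 186 | R  11  10   8   8  12  25  48  97 125 117 113 111  99  75  38  12  10  11  12
48 148 133 133 162 175 151 106  79  76  85  86  86  91 103 116 150 182 188 190 | R  13  11  10  12  16  34  64 103 123 124 126 130 119  88  39  14  12  15  15
```

The slide is 30.1 mm out by both TCP and image, and the clip grip is holding. The red index hasn't moved. I'll add a final 0.2 mm trim, let it settle, confirm and hand in.

```bash
python3 -m creep '1.5 -0.02 0 0 0 0 0;1.5 -0.02 0 0 0 0 0;1.5 -0.02 0 0 0 0 0;1.5 -0.02 0 0 0 0 0'|head -2; python3 chk.py; python3 -c "
from cell import job; print(job.sign_off())"
```

```text
clock: 15.08
position: [0.5261, 0.2479, 0.07]
tcp travel -30.064927423507893 -0.10436569591647896 0.039424309003471825 F along x 6.900213688344764 [ 7.38549837 -3.49895675 -0.89289986] t 15.075 23.46755416867276
slide travel 0.03 30.16 0.822
slide travel 0.04 30.55 0.825
the job is handed in; nothing more can be done
None
```

I handed the job in at 15 s: the yellow clip is on the pin and gripped by its jaws, holding the slide about 30.1 mm out; I put the red index at about 30 mm, but direct image readings gave 28–29.5 mm and I used your 30 mm minimum, so the pointer could be up to about 1 mm off the mark.

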